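Hold a moisture probe on a registered wood coupon

ROBOT

A 6-joint arm with a two-finger parallel gripper is mounted at the origin on the work surface. World frame = base frame: x ahead of the robot, y to its left, z up, the work surface at z = 0. Lengths are in m, angles in rad, forces in N, time in s.
With the tool pointing down it reaches from about 0.3 to 0.875 m from the base axis. Payload 6.4 kg.
Tool frame: the origin (TCP) lies between the finger pads; the fingertips stand 14 mm ahead of it and the grasp point (between the pads) lies 5 mm behind it; z points along the fingers, y is the line along which they close (so a half turn about z gives the same grasp; the last joint's range is limited). The gripper opens to 85 mm and grips with 20 to 120 N. Pads are 22 mm wide; open, the fingers measure 114 mm over their backs; the gripper's body (76 mm by 85 mm) begins 54 mm behind the grasp point. The pads swing forward as they close: fully open they stand 13 mm farther back than shut.
Start: joints at [-1.473, 0.181, 1.607, -0, 1.354, -0.206], TCP at [0.172, -0.549, 0.245] pointing down, gripper open.
Joint ranges: [-2.99, 2.99], [-0.89, 2.07], [0.3, 2.58], [-1.14, 4.28], [0, 2.63], [-3.12, 3.12]. Speed limits (rad/s): [2.57, 2.57, 3.01, 3.14, 3.14, 3.14].

INTERFACE

Orientations are given as a unit quaternion [w, x, y, z].
In Python, from workcell import bot gives the robot as it stands.
- The arm moves only by the shell command python3 jog.py [FORCE], which reads ROWS from standard input. ROWS is one flat JSON list of numbers that holds 1 to 12 rows one after another, with no inner brackets; each row has 7 numbers: dx, dy, dz in units of 100 mm, then a rotation vector rx, ry, rz in units of 0.2 rad, then the finger opening in m; each row is the pose to reach, as a shift and turn from the pose commanded when the command began, along the tool's axes at that moment; what a row does not reach only later rows make up. A row lasts 1/12 s, in which the tool goes at most 0.0417 m and 0.125 rad, less where a joint would pass 70% of its speed; a pose out of reach is approached as far as the arm can. The fingers move at their own pace and stop on an object; FORCE is the grip in N (left out, the last holds). Time passes only in rows, so rows that do not move let the fingers close. It prints the time, the measured TCP pose, the force, the opening and the grip force at its end. Input that does not fit is refused with a message, and nothing moves.
- bot.get_state(): the state, without advancing time (a new reading comes with each control period).
- bot.snapshot(name): name is "side" or "top"; returns a dict with "image" (384x512x3 uint8, red, green, blue), "fx", "fy", "cx", "cy" (pixels), "rvec" (rotation vector, rad) and "tvec" (3), from world to camera coordinates, as OpenCV has them. Camera axes: x right, y down, z forward; pixel columns grow to the right and rows downward; lengths in m; the calibration is good to about 2 mm. A picture is of the moment at which its call begins. There is no depth.
- bot.finish_job(): hands the job in; it is judged then, once.
The state is a dict: "time": time; "q": joint angles; "joint_velocities": joint speeds; "tau": joint torques, N m; "ee_pos": TCP position; "ee_rot": TCP orientation; "contact_force": force on the tool from outside, world axes, zero at the start; "torque": the same for the moment, N m; "grip_width": finger opening in m; "gripper_force": force on a finger pad.
Only numpy, scipy, OpenCV 4.12 (cv2) and the standard library are available. Lean on these libraries where they do the work, as an engineer would, in place of code of your own. Each camera call takes 0.05 s, during which the arm holds its last target. There are 200 camera calls.

TASK

First push the wood coupon along its plate, without lifting it, until it sits snug against both blue stops. Then take the orange moisture probe from its stand and hold it upright and lightly pressed on the coupon, its black foot inside the red frame with the foot's long side in line with the frame's long side, and its spring foot pushed in about halfway and never hard. Finish while still holding the probe there, and leave the box of vials, the amber bottle and the glass dish undisturbed.

Things in the scene. Friction and masses are not known exactly. Their poses are not given: they have to be found in the camera images.
- jig: Fixed aluminium plate, 150 (x) x 200 (y) x 8 mm, place and yaw vary. Origin: centre of the underside. Blue stops rise 14 mm above it: a fence along the +x side, inner face at x = +60 mm, and an end stop along the +y side, inner face at y = +85 mm; -x and -y sides are open. The coupon snug on both has its origin at x +25, y +30, z +8 mm in this frame, same yaw.
- coupon: Loose block of pale wood, 70 mm (x) by 110 mm (y) by 20 mm high, about 0.11 kg, lying flat on the plate some 1 to 4 cm short of the stops and up to 0.25 rad askew. Origin: centre of the underside. Its +x long side belongs against the fence, its +y end against the end stop. Pushed at mid-side while askew it can wedge on one corner: then push near the end that lags.
- mark (a point): Centre of the red rectangular frame painted on the coupon's top: 10 mm to +x and 18 mm to -y of the coupon's centre, 20 mm above its underside. Axes as the coupon's. Inside, the frame is 26 mm (x) by 42 mm (y); its long side runs along the coupon's long side (y). Line width 3 mm.
- stand: Fixed grey stand, 100 (x) x 70 (y) x 55 mm high; the probe stands upright in it between 10 mm high lips with 1.5 mm play: lift it straight up. Origin: centre of the underside. It is left or right of the plate, the vial box on the other side.
- probe: Loose moisture probe, 0.18 kg, upright in the stand, axes as the stand's. Flat-sided orange housing, 56 (x) x 26 (y) x 85 mm high, from 28 to 113 mm above the origin, which is the centre of the underside of the foot when fully out (17 mm above the bench in the stand); z up. Grip it across y, e.g. 85 mm above the origin. Black foot 30 (x) x 14 (y) x 10 mm on a sprung stem below.
- probe_foot (a joint): How far the probe's spring foot is pushed in towards the housing: 0 = fully out (as in the stand), 0.010 m = at its limit. Pushing it in takes about 1.2 N to start and 0.4 N more per mm: about 3 N at halfway, 5 N at the limit.
- probe_tip (a point): Centre of the underside of the probe's black foot (moves with the foot); axes as the probe's.
- vial_box: Cardboard box of small glass vials with white caps, 100 mm (x) by 130 mm (y), 62 mm high over the caps, loose, 0.6 kg. Origin: centre of the underside. Leave alone.
- amber_bottle: Amber glass reagent bottle with a black cap, 84 mm across, 170 mm high, loose, 0.8 kg. Origin: centre of the underside. Leave alone.
- dish: Open glass dish with a small chip of wood in it, 90 mm across, 15 mm high, loose. Origin: centre of the underside. Leave alone.

How it is judged:
By the outcome, as a careful person would: the job done as asked, in the order asked, and still so for the second after the job is handed in, while the arm keeps its last pose, push and grip.
It also fails if it takes over 67 s, if anything falls off the work surface, if the arm or the gripper's body presses on something with over 40 N, if the wrist force passes 120 N, or if a joint passes its speed limit or range.

## Working session

There is one attempt and no reset: what is moved stays moved. The work goes in short steps, Python scripts to look and compute and a shell command to move; the robot and the scene stay as the last step left them, time stands still between calls to the robot, and variables do not carry over. Pictures are saved under pics/ and viewed, at most 10 in all, crops included, and the job is handed in when it is done.

```bash
ls; mkdir -p pics; python3 - <<'E'
from workcell import bot
import cv2,pickle
d={}
for n in("top","side"):
    s=bot.snapshot(n); d[n]=s; cv2.imwrite(f"pics/{n}0.png",cv2.cvtColor(s["image"],cv2.COLOR_RGB2BGR))
    print(n,s["fx"],s["cx"],s["cy"],s["rvec"],s["tvec"])
pickle.dump(d,open("s0.pkl","wb"))
print(bot.get_state())
E
```

```text
jog.py
pics
workcell.py
top 409.8501606468909 253.75699139495921 189.4428149282258 [ 2.1055937  -2.15396745  0.19203411] [-0.07419312  0.65485381  1.06843259]
side 352.94575098642673 263.900453513096 188.78156984437985 [ 2.3340643  -0.13886248  0.0780227 ] [-0.64349138  0.00568331  1.13504887]
{'time': 0.1, 'q': array([-1.47328828e+00,  1.81450711e-01,  1.60791882e+00, -3.66598618e-05,
        1.35378625e+00, -2.06274605e-01]), 'joint_velocities': array([-0.0001306 , -0.00262326, -0.00195912,  0.00067676,  0.00112767,
       -0.00051768]), 'tau': array([-4.31610333e-04, -4.45878160e+01, -3.52238488e+01, -2.68603217e-04,
        4.13137372e-03,  1.67235175e-06]), 'ee_pos': array([ 0.17197334, -0.54818059,  0.24447801]), 'ee_rot': array([-7.81380836e-04,  9.88485772e-01,  1.51311819e-01,  2.46125746e-05]), 'contact_force': array([-0.372126  ,  0.23767813,  0.29804094]), 'torque': array([0.02496696, 0.00117831, 0.05790562]), 'gripper_force': 0.0, 'grip_width': 0.08564490506165216}
```

View pics/top0.png

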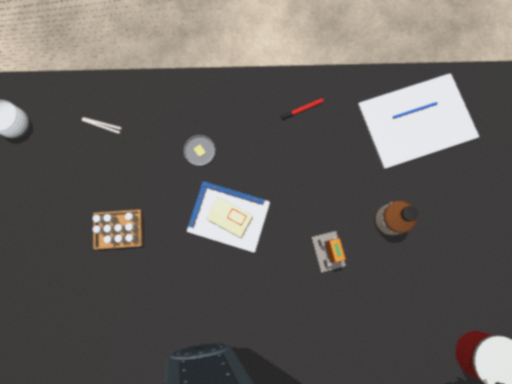

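View pics/side0.png

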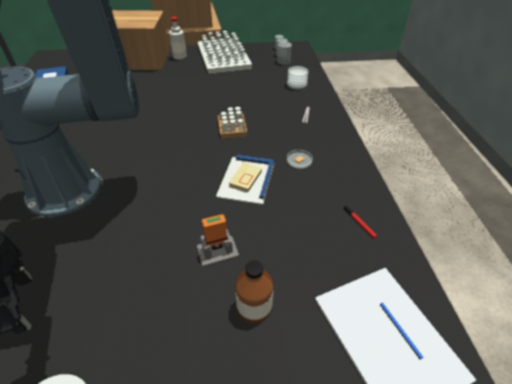

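The top view shows the plate near (229,216), with the fence at the top (+x) and the end stop at the left (+y). The stand with the orange probe is at about (330,251), the bottle at (398,218), the vial box at (118,230) and the dish at (199,151).

```bash
cat > h.py <<'E'
import numpy as np,cv2
from scipy.spatial.transform import Rotation as R
def ray(s,uv,z):
    M=cv2.Rodrigues(np.array(s["rvec"],float))[0];t=np.array(s["tvec"],float)
    uv=np.atleast_2d(np.array(uv,float))
    d=np.c_[(uv[:,0]-s["cx"])/s["fx"],(uv[:,1]-s["cy"])/s["fy"],np.ones(len(uv))]@M
    c=-M.T@t
    return c+d*((z-c[2])/d[:,2])[:,None]
def mask(s,lo,hi,box):
    h=cv2.cvtColor(s["image"],cv2.COLOR_RGB2HSV); m=cv2.inRange(h,np.array(lo),np.array(hi))
    o=np.zeros_like(m);x0,y0,x1,y1=box;o[y0:y1,x0:x1]=m[y0:y1,x0:x1];return o
def rect(s,m,z):
    "min-area rectangle of mask, cast on plane z: centre, corners"
    c=max(cv2.findContours(m,cv2.RETR_EXTERNAL,cv2.CHAIN_APPROX_NONE)[0],key=cv2.contourArea)
    p=ray(s,c[:,0],z)[:,:2]
    r=cv2.minAreaRect((p*1000).astype(np.float32)); return r,cv2.boxPoints(r)
def w2t(v,q): return R.from_quat(np.roll(q,-1)).inv().apply(v)
E
python3 - <<'E'
import pickle,cv2,numpy as np
d=pickle.load(open("s0.pkl","rb"))
a=cv2.cvtColor(d["top"]["image"],cv2.COLOR_RGB2BGR);b=cv2.cvtColor(d["side"]["image"],cv2.COLOR_RGB2BGR)
A=cv2.resize(a[175:285,180:350],None,fx=4.5,fy=4.5,interpolation=cv2.INTER_NEAREST)[:, :790]
cv2.imwrite("pics/crop0.png",A)
h=cv2.cvtColor(d["top"]["image"],cv2.COLOR_RGB2HSV)
for n,(u,v) in dict(white=(200,225),white2=(245,240),blue=(230,190),coupon=(220,215),coupon2=(222,224),red=(228,213),red2=(237,209),probe=(333,252),stand=(322,262)).items(): print(n,h[v,u])
E
```

```text
white [108   5 236]
white2 [108   5 236]
blue [107 149 157]
coupon [ 31  31 232]
coupon2 [ 30  35 231]
red [ 19  55 231]
red2 [ 23  42 231]
probe [ 16 185 203]
stand [ 10  19 162]
```

View pics/crop0.png

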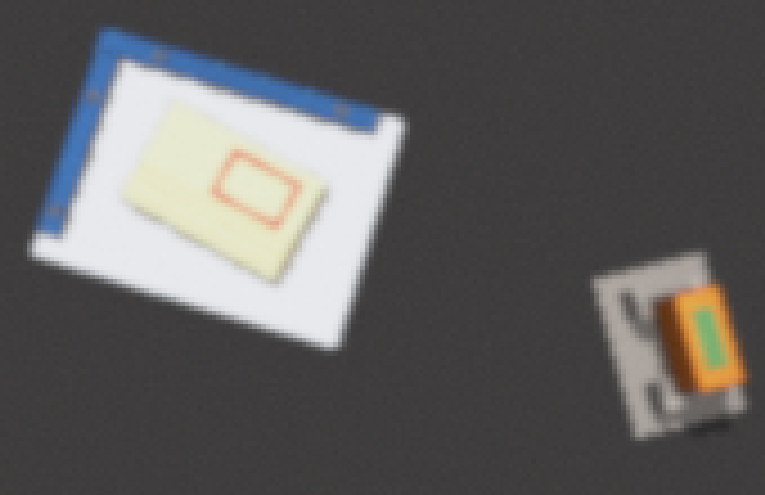

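The crop shows the red frame on the coupon's right part, at crop px (257,188). The coupon is skewed clockwise relative to the plate, the right edge of the fence is near crop (375,125), and the probe top is at (708,337) with its long side roughly vertical (along x).

```bash
python3 - <<'E'
import pickle;from h import *
np.set_printoptions(precision=1,suppress=True)
d=pickle.load(open("s0.pkl","rb"));t=d["top"];sd=d["side"]
k=np.ones((3,3),np.uint8)
B=(180,175,280,260)
pl=mask(t,(0,0,130),(180,255,255),B)|mask(t,(100,80,90),(118,255,255),B)
r,c=rect(t,pl,.008);print("plate",r);print(c)
cp=mask(t,(5,18,190),(40,255,255),B);r,c=rect(t,cp,.028);print("coupon",r);print(c)
rd=mask(t,(0,50,150),(24,255,255),B);r,c=rect(t,rd,.028);print("frame",r)
bl=mask(t,(100,80,90),(118,255,255),B);r,c=rect(t,bl,.022);print("blue",r);print(c)
P=(305,225,350,280)
hv=mask(t,(8,120,190),(90,255,255),P);r,c=rect(t,hv,.130);print("probetop",r);print(c)
st=mask(t,(0,0,110),(180,255,255),P);r,c=rect(t,st,.055);print("stand",r);print(c)
# side
r,c=rect(sd,mask(sd,(0,100,120),(24,255,255),(230,170,262,192)),.028);print("side frame",r)
r,c=rect(sd,mask(sd,(5,20,150),(40,255,255),(225,155,268,192)),.028);print("side coupon",r)
# vial box, dish, bottle
r,c=rect(t,mask(t,(5,80,60),(25,255,255),(85,200,150,255)),.03);print("vials",r)
E
```

```text
plate ((588.0997314453125, -13.721923828125), (206.32070922851562, 155.3465118408203), 71.7763900756836)
[[ 482.1  -87.4]
 [ 629.6 -136. ]
 [ 694.1   60. ]
 [ 546.6  108.6]]
coupon ((580.5582275390625, -19.578872680664062), (110.3694076538086, 69.41757202148438), 59.99195861816406)
[[522.9 -50. ]
 [583.  -84.7]
 [638.2  10.8]
 [578.1  45.6]]
frame ((582.68896484375, -38.7971305847168), (51.794681549072266, 36.60087966918945), 59.725242614746094)
blue ((598.5768432617188, -8.897491455078125), (184.67611694335938, 134.97401428222656), 72.23462677001953)
[[ 506.1  -76.2]
 [ 634.7 -117.4]
 [ 691.    58.4]
 [ 562.5   99.6]]
probetop ((482.2948303222656, -293.1821594238281), (54.311824798583984, 23.804384231567383), 12.344874382019043)
[[ 453.2 -287.4]
 [ 458.3 -310.6]
 [ 511.4 -299. ]
 [ 506.3 -275.7]]
stand ((482.08074951171875, -287.7574462890625), (97.80522155761719, 74.4269790649414), 12.743061065673828)
[[ 426.2 -262.2]
 [ 442.6 -334.8]
 [ 538.  -313.3]
 [ 521.6 -240.7]]
side frame ((582.9005737304688, -36.67024230957031), (48.742408752441406, 34.79212188720703), 58.60281753540039)
side coupon ((584.7239379882812, -24.708206176757812), (139.7078399658203, 83.94354248046875), 61.55259323120117)
vials ((555.6236572265625, 290.3025817871094), (106.38541412353516, 136.26991271972656), 2.649602174758911)
```

The rows are not in the units I measure in: shifts go in units of 100 mm and turns go in units of 0.2 rad. I convert before sending: 0.489 m is 4.89, -0.424 m is -4.24, 0.618 rad is 3.09.

```bash
cat > go.py <<'E'
# prints shift/turn in tool axes to a target: go.py j|w x y z(mm) yaw(deg) ; j = jig frame x,y ; yaw = world angle of tool x
import sys;from h import *
from workcell import bot
J=(585,-15,-18.0)
f,x,y,z,yaw=sys.argv[1],*map(float,sys.argv[2:6])
if f=="j":
    a=np.radians(J[2]);x,y=J[0]+x*np.cos(a)-y*np.sin(a),J[1]+x*np.sin(a)+y*np.cos(a)
s=bot.get_state();q=s["ee_rot"];Rc=R.from_quat(np.roll(q,-1))
Rt=R.from_euler("z",yaw,degrees=True)*R.from_euler("x",180,degrees=True)
print("shift",np.round(w2t(np.array([x,y,z])/1000-s["ee_pos"],q),4),"turn",np.round((Rc.inv()*Rt).as_rotvec(),3),"F",np.round(s["contact_force"],1),"pos",np.round(s["ee_pos"],4),"q",np.round(s["q"],2))
E
python3 go.py j -75 -6 200 -18
echo '[4.89,-4.24,0,0,0,3.09,0.05,4.89,-4.24,0,0,0,3.09,0.05,4.89,-4.24,0,0,0,3.09,0.05,4.89,-4.24,0,0,0,3.09,0.05,4.89,-4.24,0,0,0,3.09,0.05,4.89,-4.24,0,0,0,3.09,0.05,4.89,-4.24,0,0,0,3.09,0.05,4.89,-4.24,0,0,0,3.09,0.05,4.89,-4.24,0,0,0,3.09,0.05,4.89,-4.24,0,0,0,3.09,0.05,4.89,-4.24,0,0,0,3.09,0.05,4.89,-4.24,0,0,0,3.09,0.05]' | python3 jog.py 40
python3 go.py j -75 -6 100 -18
```

```text
shift [ 0.489  -0.4237  0.0453] turn [-0.002  0.     0.618] F [-0.4  0.2  0.3] pos [ 0.172  -0.5482  0.2445] q [-1.47  0.18  1.61 -0.    1.35 -0.21]
time: 1.1
ee_pos: [0.433, -0.1243, 0.2453]
ee_rot: [0.0, 0.988, -0.157, 0.0]
contact_force: [0.7, -1.3, 0.3]
grip_width: 0.0497
gripper_force: 0.0
shift [ 0.0357 -0.1449  0.1453] turn [ 0. -0. -0.] F [ 0.7 -1.3  0.3] pos [ 0.433  -0.1243  0.2453] q [-0.54 -0.11  1.91  0.    1.34  1.34]
```

```bash

echo '[0.36,-1.45,1,0,0,0,0.05,0.36,-1.45,1,0,0,0,0.05,0.36,-1.45,1,0,0,0,0.05,0.36,-1.45,1,0,0,0,0.05,0.36,-1.45,1.45,0,0,0,0.05,0.36,-1.45,1.45,0,0,0,0.05,0.36,-1.45,1.45,0,0,0,0.05,0.36,-1.45,1.45,0,0,0,0.05]' | python3 jog.py
python3 - <<'E'
from workcell import bot
import cv2,pickle
d={n:bot.snapshot(n) for n in("top","side")};pickle.dump(d,open("s1.pkl","wb"))
cv2.imwrite("pics/s1.png",cv2.cvtColor(cv2.resize(d["side"]["image"][110:220,190:320],None,fx=5,fy=5),cv2.COLOR_RGB2BGR))
E
python3 go.py j -75 -6 22 -18
```

```text
time: 1.77
ee_pos: [0.511, 0.0001, 0.1002]
ee_rot: [0.0, 0.988, -0.156, -0.001]
contact_force: [0.9, -0.1, 0.2]
grip_width: 0.0503
gripper_force: 0.0
shift [-0.0021 -0.0029  0.0803] turn [-0.    -0.003 -0.001] F [0.  0.2 0.4] pos [ 0.5127 -0.0008  0.1023] q [-0.23  0.22  1.88 -0.    1.04  1.65]
```

View pics/s1.png

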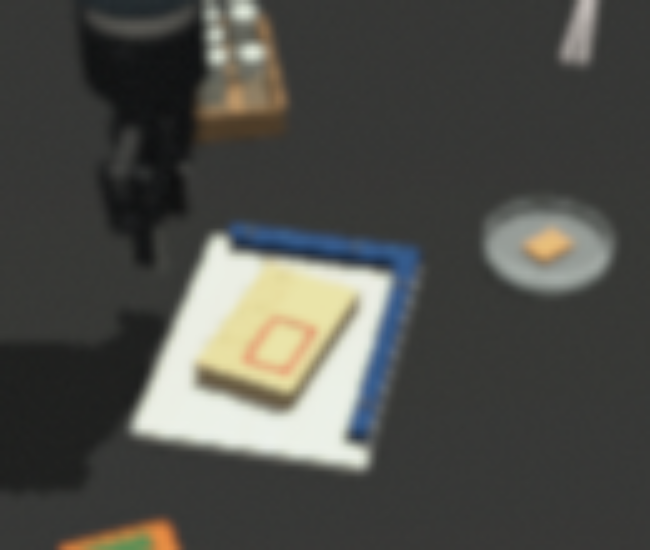

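The fingers hover at crop (145,250), clear of the coupon on the -x side of the plate. I'll lower them and push towards the fence.

```bash

echo '[0,0,0.4,0,0,0,0.05,0,-0.03,0.78,0,0,0,0.05,0,-0.03,0.78,0,0,0,0.05,0,-0.03,0.78,0,0,0,0.05]' | python3 jog.py
echo '[0.06,0,0,0,0,0,0.05,0.12,0,0,0,0,0,0.05,0.16,0,0,0,0,0,0.05,0.2,0,0,0,0,0,0.05,0.24,0,0,0,0,0,0.05,0.28,0,0,0,0,0,0.05,0.32,0,0,0,0,0,0.05,0.36,0,0,0,0,0,0.05,0.4,0,0,0,0,0,0.05,0.43,0,0,0,0,0,0.05,0.45,0,0,0,0,0,0.05,0.45,0,0,0,0,0,0.05]' | python3 jog.py
cat > look.py <<'E'
import sys,pickle;from h import *
from workcell import bot
np.set_printoptions(precision=1,suppress=True)
t=bot.snapshot("top");pickle.dump(t,open("t.pkl","wb"));cv2.imwrite(f"pics/{sys.argv[1]}.png",cv2.cvtColor(cv2.resize(t["image"][165:275,175:305],None,fx=5,fy=5),cv2.COLOR_RGB2BGR))
B=(180,175,280,260)
print("coupon",rect(t,mask(t,(5,18,190),(40,255,255),B),.028)[0]);print("frame",rect(t,mask(t,(0,50,150),(24,255,255),B),.028)[0])
E
python3 look.py a1;python3 go.py j -21 -6 24 -18
```

```text
time: 2.2
ee_pos: [0.5134, 0.002, 0.0228]
ee_rot: [0.0, 0.988, -0.157, 0.0]
contact_force: [-0.2, -0.0, -0.4]
grip_width: 0.0497
gripper_force: 0.0
time: 3.2
ee_pos: [0.5558, -0.0108, 0.0223]
ee_rot: [-0.0, 0.988, -0.156, 0.0]
contact_force: [0.8, -0.3, 0.1]
grip_width: 0.0503
gripper_force: 0.0
coupon ((524.8401489257812, -84.05216979980469), (0.0, 0.0), 0.0)
shift [ 0.0082  0.001  -0.0017] turn [-0. -0.  0.] F [-0.2  0.1 -1.1] pos [ 0.5556 -0.0107  0.0223] q [-0.23  0.44  1.78  0.    0.91  1.65]Traceback (most recent call last):
  File "look.py", line 6, in <module>
    print("coupon",rect(t,mask(t,(5,18,190),(40,255,255),B),.028)[0]);print("frame",rect(t,mask(t,(0,50,150),(24,255,255),B),.028)[0])
                                                                                    ~~~~^^^^^^^^^^^^^^^^^^^^^^^^^^^^^^^^^^^^^^^^^^
  File "h.py", line 14, in rect
    c=max(cv2.findContours(m,cv2.RETR_EXTERNAL,cv2.CHAIN_APPROX_NONE)[0],key=cv2.contourArea)
ValueError: max() iterable argument is empty
```

View pics/a1.png

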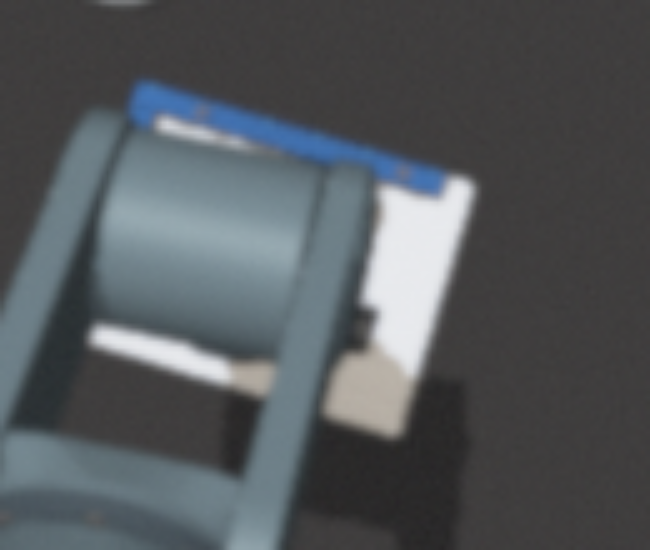

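The arm hides the coupon from the top camera: the wrist covers about (230,230) in the crop. I'll finish the push by force feedback, then check in the side view.

```bash

echo '[0.01,0,0,0,0,0,0.05,0.02,0,0,0,0,0,0.05,0.03,0,0,0,0,0,0.05,0.04,0,0,0,0,0,0.05,0.05,0,0,0,0,0,0.05,0.06,0,0,0,0,0,0.05,0.06,0,0,0,0,0,0.05]' | python3 jog.py
echo '[0.005,0,0,0,0,0,0.05,0.01,0,0,0,0,0,0.05,0.015,0,0,0,0,0,0.05,0.02,0,0,0,0,0,0.05,0.02,0,0,0,0,0,0.05]' | python3 jog.py
python3 - <<'E'
from workcell import bot
import cv2
s=bot.snapshot("side")
cv2.imwrite("pics/s2.png",cv2.cvtColor(cv2.resize(s["image"][130:220,200:310],None,fx=6,fy=6),cv2.COLOR_RGB2BGR))
E
python3 go.py j -21 -6 24 -18
```

```text
time: 3.83
ee_pos: [0.5613, -0.0127, 0.0223]
ee_rot: [0.0, 0.988, -0.156, 0.0]
contact_force: [-0.7, 0.9, 0.2]
grip_width: 0.0498
gripper_force: 0.0
time: 4.25
ee_pos: [0.5631, -0.0132, 0.0223]
ee_rot: [0.0, 0.988, -0.156, 0.0]
contact_force: [-0.9, 0.1, 0.8]
grip_width: 0.0498
gripper_force: 0.5
shift [ 0.0004  0.001  -0.0017] turn [-0. -0. -0.] F [-1.3  0.5  0.5] pos [ 0.5631 -0.0132  0.0223] q [-0.23  0.46  1.77  0.    0.92  1.65]
```

View pics/s2.png

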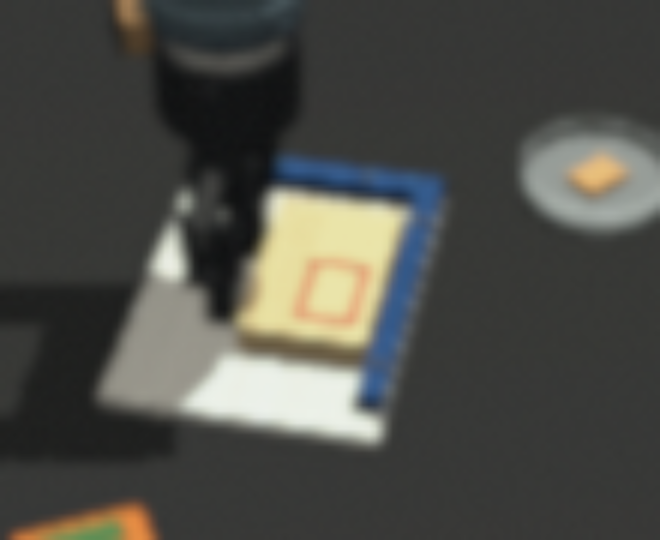

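The coupon is now aligned and nearly on the fence, with the frame at crop (333,292). It is still short of the end stop at the top.

```bash

echo '[0.005,0,0,0,0,0,0.05,0.01,0,0,0,0,0,0.05,0.01,0,0,0,0,0,0.05]' | python3 jog.py | grep -E "pos|contact"
echo '[0.005,0,0,0,0,0,0.05,0.01,0,0,0,0,0,0.05,0.01,0,0,0,0,0,0.05]' | python3 jog.py | grep -E "pos|contact"
echo '[0.005,0,0,0,0,0,0.05,0.01,0,0,0,0,0,0.05,0.01,0,0,0,0,0,0.05]' | python3 jog.py | grep -E "pos|contact"
```

```text
ee_pos: [0.564, -0.0135, 0.0223]
contact_force: [-1.7, -0.0, 0.8]
ee_pos: [0.5646, -0.0137, 0.0222]
contact_force: [-2.7, 0.3, 0.7]
ee_pos: [0.5647, -0.0137, 0.0221]
contact_force: [-6.2, 2.2, 4.6]
```

```bash

echo '[-0.2,0,0,0,0,0,0.05,-0.2,0,-0.4,0,0,0,0.05,-0.1,0.2,-0.6,0,0,0,0.0,0.2,0.5,-0.6,0,0,0,0,0.47,0.75,-0.6,0,0,0,0,0.47,0.9,-0.6,0,0,0,0,0.47,0.9,-0.6,0,0,0,0]' | python3 jog.py
echo '[0,0,0,0,0,0,0,0,0,0.3,0,0,0,0,0,0,0.56,0,0,0,0,0,0,0.56,0,0,0,0]' | python3 jog.py
python3 go.py j 28 -40 26 -18
python3 - <<'E'
from workcell import bot
import cv2
s=bot.snapshot("side")
cv2.imwrite("pics/s3.png",cv2.cvtColor(cv2.resize(s["image"][130:220,200:310],None,fx=6,fy=6),cv2.COLOR_RGB2BGR))
E
```

```text
time: 5.63
ee_pos: [0.5839, -0.1182, 0.083]
ee_rot: [0.001, 0.987, -0.158, 0.001]
contact_force: [-0.1, 0.4, 0.5]
grip_width: 0.0
gripper_force: 0.0
time: 5.97
ee_pos: [0.5814, -0.1125, 0.0231]
ee_rot: [-0.0, 0.988, -0.156, -0.001]
contact_force: [0.1, 0.1, 0.6]
grip_width: 0.0001
gripper_force: 0.0
shift [ 0.0013 -0.0539 -0.0028] turn [-0.001  0.003  0.001] F [0.1 0.1 0.6] pos [ 0.5814 -0.1125  0.0231] q [-0.39  0.51  1.69  0.    0.95  1.49]
```

View pics/s3.png

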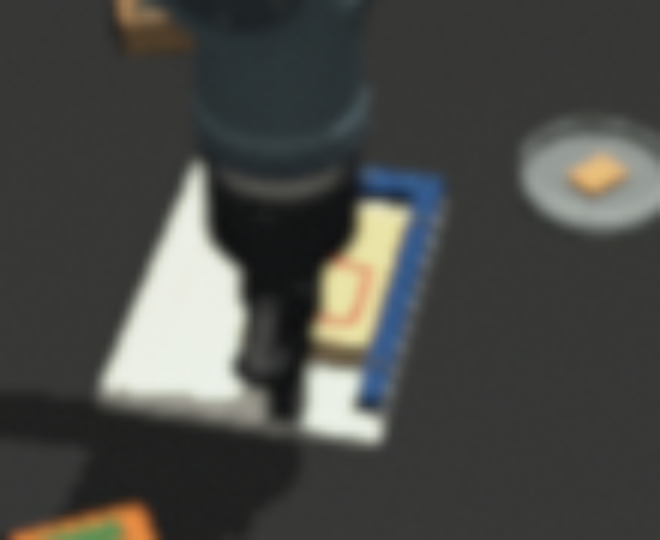

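The tip is at crop (287,415) near the plate's -y edge, with the coupon's end about 15 mm away and still on the fence. I'll push towards +y.

```bash

echo '[0.01,-0.04,-0.03,0,0,0,0,0.01,-0.08,-0.03,0,0,0,0,0.01,-0.12,-0.03,0,0,0,0,0.01,-0.16,-0.03,0,0,0,0,0.01,-0.2,-0.03,0,0,0,0,0.01,-0.24,-0.03,0,0,0,0,0.01,-0.28,-0.03,0,0,0,0,0.01,-0.32,-0.03,0,0,0,0,0.01,-0.36,-0.03,0,0,0,0,0.01,-0.4,-0.03,0,0,0,0,0.01,-0.43,-0.03,0,0,0,0,0.01,-0.45,-0.03,0,0,0,0]' | python3 jog.py | grep -E "pos|contact"
echo '[0,-0.01,0,0,0,0,0,0,-0.02,0,0,0,0,0,0,-0.03,0,0,0,0,0,0,-0.03,0,0,0,0,0]' | python3 jog.py | grep -E "pos|contact"
echo '[0,-0.01,0,0,0,0,0,0,-0.02,0,0,0,0,0,0,-0.02,0,0,0,0,0]' | python3 jog.py | grep -E "pos|contact"
python3 go.py j 28 -40 26 -18
```

```text
ee_pos: [0.5977, -0.0715, 0.0294]
contact_force: [-1.1, -1.3, 2.0]
ee_pos: [0.5986, -0.0688, 0.0293]
contact_force: [-0.6, -1.2, 1.5]
ee_pos: [0.5992, -0.0669, 0.0293]
contact_force: [-0.2, -1.4, 1.1]
shift [-0.0015 -0.005   0.0033] turn [-0. -0. -0.] F [-0.2 -1.4  1.1] pos [ 0.5992 -0.0669  0.0293] q [-0.31  0.51  1.66  0.    0.97  1.58]
```

```bash

echo '[0,-0.01,0.02,0,0,0,0,0,-0.02,0.02,0,0,0,0,0,-0.02,0.02,0,0,0,0]' | python3 jog.py | grep -E "pos|contact"
echo '[0,-0.005,0,0,0,0,0,0,-0.01,0,0,0,0,0,0,-0.01,0,0,0,0,0]' | python3 jog.py | grep -E "pos|contact"
echo '[0,-0.005,0,0,0,0,0,0,-0.01,0,0,0,0,0,0,-0.01,0,0,0,0,0]' | python3 jog.py | grep -E "pos|contact"
python3 go.py j 28 -40 26 -18
```

```text
ee_pos: [0.5995, -0.0647, 0.027]
contact_force: [0.7, 0.2, -1.0]
ee_pos: [0.5998, -0.0638, 0.0271]
contact_force: [-0.8, 0.5, -0.1]
ee_pos: [0.6003, -0.063, 0.0273]
contact_force: [0.1, -0.2, 0.2]
shift [-0.0013 -0.0009  0.0013] turn [-0.  0.  0.] F [ 0.1 -0.2  0.2] pos [ 0.6003 -0.063   0.0273] q [-0.3   0.52  1.66  0.    0.97  1.58]
```

```bash

echo '[0,-0.005,0,0,0,0,0,0,-0.01,0,0,0,0,0,0,-0.01,0,0,0,0,0]' | python3 jog.py | grep -E "pos|contact"
echo '[0,-0.005,0,0,0,0,0,0,-0.01,0,0,0,0,0,0,-0.01,0,0,0,0,0]' | python3 jog.py | grep -E "pos|contact"
echo '[0,-0.005,0,0,0,0,0,0,-0.01,0,0,0,0,0,0,-0.01,0,0,0,0,0]' | python3 jog.py | grep -E "pos|contact"
python3 - <<'E'
from workcell import bot
import cv2
s=bot.snapshot("side")
cv2.imwrite("pics/s4.png",cv2.cvtColor(cv2.resize(s["image"][130:220,200:310],None,fx=6,fy=6),cv2.COLOR_RGB2BGR))
E
```

```text
ee_pos: [0.6007, -0.0621, 0.0273]
contact_force: [0.3, 0.5, 0.3]
ee_pos: [0.601, -0.0612, 0.0273]
contact_force: [-0.5, 0.1, 0.6]
ee_pos: [0.6011, -0.0605, 0.0273]
contact_force: [-0.8, -2.2, 0.6]
```

View pics/s4.png

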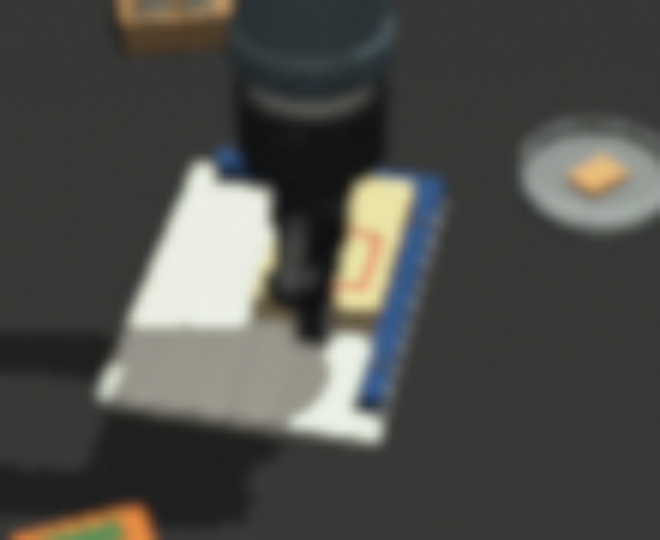

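The coupon's far end has reached the end stop, at crop (385,180), with the +x side on the fence. One more press for snugness, then a last seating push in +x.

```bash

echo '[0,-0.005,0,0,0,0,0,0,-0.01,0,0,0,0,0,0,-0.01,0,0,0,0,0]' | python3 jog.py | grep -E "pos|contact"
echo '[0,-0.005,0,0,0,0,0,0,-0.005,0,0,0,0,0,0,-0.005,0,0,0,0,0]' | python3 jog.py | grep -E "pos|contact"
echo '[0,0.2,0,0,0,0,0,0,0.3,-0.4,0,0,0,0,-0.2,0.2,-0.6,0,0,0,0.05,-0.6,-0.2,-0.6,0,0,0,0.05,-0.75,-0.5,-0.6,0,0,0,0.05,-0.75,-0.7,-0.6,0,0,0,0.05,-0.75,-0.7,-0.6,0,0,0,0.05,-0.75,-0.7,-0.3,0,0,0,0.05,-0.75,-0.7,0.05,0,0,0,0.05,-0.75,-0.7,0.05,0,0,0,0.05]' | python3 jog.py
python3 go.py j -21 30 23 -18
```

```text
ee_pos: [0.6011, -0.0603, 0.0273]
contact_force: [-3.2, -5.4, 1.7]
ee_pos: [0.6011, -0.0603, 0.0273]
contact_force: [-4.0, -7.0, 1.8]
time: 10.48
ee_pos: [0.5533, 0.0307, 0.0201]
ee_rot: [-0.0, 0.988, -0.156, 0.001]
contact_force: [-0.9, 0.3, 0.7]
grip_width: 0.05
gripper_force: 0.0
shift [ 0.0233  0.0036 -0.0028] turn [-0.001 -0.002 -0.   ] F [-0.9  0.3  0.7] pos [0.5533 0.0307 0.0201] q [-0.16  0.44  1.79  0.    0.91  1.73]
```

```bash

echo '[0.04,0,-0.02,0,0,0,0.05,0.08,0,-0.02,0,0,0,0.05,0.12,0,-0.02,0,0,0,0.05,0.16,0,-0.02,0,0,0,0.05,0.2,0,-0.02,0,0,0,0.05,0.22,0,-0.02,0,0,0,0.05,0.22,0,-0.02,0,0,0,0.05]' | python3 jog.py | grep -E "pos|contact"
echo '[0.005,0,0,0,0,0,0.05,0.01,0,0,0,0,0,0.05,0.01,0,0,0,0,0,0.05]' | python3 jog.py | grep -E "pos|contact"
echo '[0.005,0,0,0,0,0,0.05,0.01,0,0,0,0,0,0.05,0.01,0,0,0,0,0,0.05]' | python3 jog.py | grep -E "pos|contact"
python3 go.py j -21 30 23 -18
```

```text
ee_pos: [0.5736, 0.0238, 0.0246]
contact_force: [0.1, 0.2, 0.2]
ee_pos: [0.5738, 0.0238, 0.0243]
contact_force: [-0.5, 0.0, -0.3]
ee_pos: [0.5749, 0.0235, 0.0243]
contact_force: [0.2, -0.2, 0.2]
shift [0.0005 0.0034 0.0013] turn [-0. -0. -0.] F [ 0.2 -0.2  0.2] pos [0.5749 0.0235 0.0243] q [-0.17  0.47  1.73 -0.    0.94  1.72]
```

```bash

echo '[0.005,0,0,0,0,0,0.05,0.01,0,0,0,0,0,0.05,0.01,0,0,0,0,0,0.05]' | python3 jog.py | grep -E "pos|contact"
echo '[0.005,0,0,0,0,0,0.05,0.01,0,0,0,0,0,0.05,0.01,0,0,0,0,0,0.05]' | python3 jog.py | grep -E "pos|contact"
```

```text
ee_pos: [0.5759, 0.0231, 0.0244]
contact_force: [0.0, 0.2, 0.9]
ee_pos: [0.5765, 0.0229, 0.0242]
contact_force: [-1.4, -0.2, 1.9]
```

```bash

echo '[0.005,0,0,0,0,0,0.05,0.01,0,0,0,0,0,0.05,0.01,0,0,0,0,0,0.05]' | python3 jog.py | grep -E "pos|contact"
echo '[0.005,0,0,0,0,0,0.05,0.005,0,0,0,0,0,0.05,0.005,0,0,0,0,0,0.05]' | python3 jog.py | grep -E "pos|contact"
python3 go.py j -21 30 23 -18
```

```text
ee_pos: [0.5767, 0.0229, 0.0241]
contact_force: [-4.7, 1.9, 4.8]
ee_pos: [0.5768, 0.0229, 0.0241]
contact_force: [-6.6, 1.1, 5.5]
shift [-0.0015  0.0035  0.0011] turn [ 0.     0.003 -0.   ] F [-6.6  1.1  5.5] pos [0.5768 0.0229 0.0241] q [-0.17  0.48  1.73  0.    0.94  1.72]
```

```bash

echo '[-0.2,0,0,0,0,0,0.06,-0.3,0,-0.3,0,0,0,0.06,-0.3,0,-0.7,0,0,0,0.06,-0.3,0.3,-1.1,0,0,0,0.06,-0.3,0.6,-1.4,0,0,0,0.06,-0.3,1,-1.7,0,0,0,0.06,-0.3,1,-2,0,0,0,0.06,-0.3,1,-2,0,0,0,0.06]' | python3 jog.py | grep -E "pos|contact"
python3 go.py w 482 -293 220 12.5
python3 - <<'E'
import pickle;from h import *
d=pickle.load(open("s0.pkl","rb"));s=d["side"];t=d["top"]
m=mask(s,(35,60,60),(90,255,255),(195,205,235,240));m2=mask(t,(35,60,60),(90,255,255),(305,225,350,280))
print(rect(s,m,.130)[0],rect(t,m2,.130)[0])
b=mask(t,(3,100,40),(20,255,255),(370,195,420,240));print("bottle",rect(t,b,.1)[0])
E
```

```text
ee_pos: [0.5221, -0.0675, 0.2325]
contact_force: [1.0, -0.9, 1.5]
shift [0.032  0.2267 0.0132] turn [ 0.005 -0.013 -0.535] F [ 1.  -0.9  1.5] pos [ 0.5221 -0.0675  0.2325] q [-0.35  0.08  1.75 -0.    1.3   1.53]
((482.7716064453125, -291.97662353515625), (28.36077880859375, 7.282915115356445), 12.362136840820312) ((482.4079284667969, -294.140625), (29.277177810668945, 9.015645980834961), 12.839062690734863)
bottle ((564.945556640625, -466.99755859375), (84.71296691894531, 79.41891479492188), 16.913511276245117)
```

```bash

echo '[0.32,2.27,0,0,0,-2.675,0.06,0.32,2.27,0,0,0,-2.675,0.06,0.32,2.27,0,0,0,-2.675,0.06,0.32,2.27,0,0,0,-2.675,0.06,0.32,2.27,0,0,0,-2.675,0.06,0.32,2.27,0,0,0,-2.675,0.06,0.32,2.27,0,0,0,-2.675,0.06,0.32,2.27,0,0,0,-2.675,0.06]' | python3 jog.py | grep -E "pos|contact"
cat > m.py <<'E'
from h import *
from workcell import bot
t=bot.snapshot("top");s=bot.snapshot("side");B=(180,175,280,260)
print("coupon",rect(t,mask(t,(5,18,190),(40,255,255),B),.028)[0]);print("frame",rect(t,mask(t,(0,50,150),(24,255,255),B),.028)[0])
print("side frame",rect(s,mask(s,(0,100,120),(24,255,255),(240,155,275,190)),.028)[0])
r,c=rect(t,mask(t,(0,0,130),(180,255,255),B),.008);print("plate",r,c.tolist())
cv2.imwrite("pics/t5.png",cv2.cvtColor(np.hstack([cv2.resize(t["image"][175:265,180:280],(400,360)),cv2.resize(s["image"][140:230,200:300],(400,360))]),cv2.COLOR_RGB2BGR))
E
python3 m.py; python3 go.py w 482.5 -293 98 12.5
```

```text
ee_pos: [0.4786, -0.2913, 0.2243]
contact_force: [-0.0, 0.4, -0.1]
coupon ((617.377685546875, 4.298942565917969), (111.11548614501953, 70.01536560058594), 72.1462631225586)
frame ((623.0083618164062, -14.248659133911133), (51.08718490600586, 36.501930236816406), 71.94061279296875)
side frame ((623.6747436523438, -13.412239074707031), (47.617332458496094, 34.398902893066406), 71.83826446533203)
plate ((586.5967407226562, -14.688629150390625), (203.5443572998047, 153.16363525390625), 71.79700469970703) [[482.05535888671875, -87.44470977783203], [627.5540161132812, -135.29067993164062], [691.1381225585938, 58.06745147705078], [545.6394653320312, 105.91342163085938]]
shift [0.0024 0.0049 0.1261] turn [-0.    -0.     0.002] F [0.  0.  0.1] pos [ 0.4791 -0.2888  0.2241] q [-0.75  0.17  1.67  0.    1.31  0.6 ]
```

View pics/t5.png

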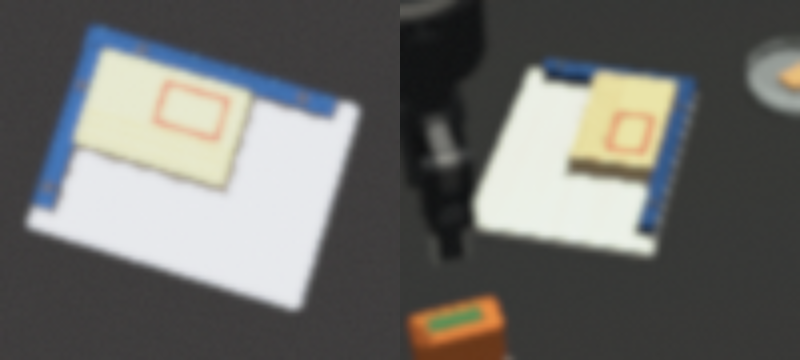

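The coupon sits in the corner against both stops, with no visible gap, at yaw about -18°. The frame centre is about (623,-14) mm in both views. I'll grasp the probe next.

```bash

echo '[0.024,0.049,0.2,0,0,0,0.06,0.024,0.049,0.5,0,0,0,0.06,0.024,0.049,0.8,0,0,0,0.06,0.024,0.049,1.05,0,0,0,0.06,0.024,0.049,1.26,0,0,0,0.06,0.024,0.049,1.26,0,0,0,0.06,0.024,0.049,1.26,0,0,0,0.06]' | python3 jog.py | grep -E "pos|contact"
python3 go.py w 482.5 -293 98 12.5
```

```text
ee_pos: [0.4823, -0.2915, 0.0976]
contact_force: [0.3, 1.1, 0.9]
shift [-0.0001  0.0015 -0.0004] turn [-0.002  0.001  0.005] F [0.3 1.1 0.9] pos [ 0.4823 -0.2915  0.0976] q [-0.75  0.33  1.74  0.    1.07  0.59]
```

```bash

echo '[0,0,0,0,0,0,0.035,0,0,0,0,0,0,0.03,0,0,0,0,0,0,0.022,0,0,0,0,0,0,0.02,0,0,0,0,0,0,0.015,0,0,0,0,0,0,0.015,0,0,0,0,0,0,0.015,0,0,0,0,0,0,0.015]' | python3 jog.py 30
python3 go.py w 482.5 -293 98 12.5
```

```text
time: 15.25
ee_pos: [0.4836, -0.2941, 0.1004]
ee_rot: [0.001, 0.994, 0.11, 0.001]
contact_force: [-0.6, 2.4, 6.9]
grip_width: 0.0257
gripper_force: 30.2
shift [-0.0008 -0.0013  0.0024] turn [ 0.002 -0.002  0.003] F [-0.6  2.4  6.9] pos [ 0.4836 -0.2941  0.1004] q [-0.76  0.33  1.74  0.    1.07  0.59]
```

```bash

echo '[0,0,-0.04,0,0,0,0.015,0,0,-0.12,0,0,0,0.015,0,0,-0.2,0,0,0,0.015,0,0,-0.3,0,0,0,0.015,0,0,-0.45,0,0,0,0.015,0,0,-0.6,0,0,0,0.015,0,0,-0.8,0,0,0,0.015,0,0,-1,0,0,0,0.015,0,0,-1.1,0,0,0,0.015,0,0,-1.1,0,0,0,0.015,0,0,-1.1,0,0,0,0.015]' | python3 jog.py 
python3 go.py w 623 -14 150 72
```

```text
time: 16.17
ee_pos: [0.4825, -0.2937, 0.2088]
ee_rot: [0.001, 0.994, 0.11, 0.0]
contact_force: [-0.2, 0.4, -2.0]
grip_width: 0.0259
gripper_force: 29.7
shift [ 0.1983 -0.2422  0.0587] turn [ 1.000e-03 -0.000e+00 -1.036e+00] F [-0.2  0.4 -2. ] pos [ 0.4825 -0.2937  0.2088] q [-0.76  0.19  1.67 -0.    1.28  0.59]
```

```bash

echo '[0.2,-0.24,0,0,0,-0.5,0.015,0.4,-0.5,0,0,0,-1,0.015,0.6,-0.75,0,0,0,-1.5,0.015,0.8,-1,0,0,0,-2,0.015,1,-1.25,0,0,0,-2.5,0.015,1.2,-1.5,0,0,0,-3,0.015,1.4,-1.75,0,0,0,-3.5,0.015,1.6,-2,0,0,0,-4,0.015,1.8,-2.2,0,0,0,-4.5,0.015,1.9,-2.35,0,0,0,-5,0.015,1.983,-2.422,0,0,0,-5.18,0.015,1.983,-2.422,0,0,0,-5.18,0.015]' | python3 jog.py 
python3 go.py w 623 -14 123 72
```

```text
time: 17.17
ee_pos: [0.6228, -0.0118, 0.2066]
ee_rot: [-0.001, 0.808, 0.589, -0.001]
contact_force: [0.5, -0.4, -1.6]
grip_width: 0.0257
gripper_force: 30.0
shift [-0.002   0.0011  0.0836] turn [-0.002 -0.     0.003] F [ 0.5 -0.4 -1.6] pos [ 0.6228 -0.0118  0.2066] q [-0.21  0.32  1.52  0.    1.31  0.1 ]
```

```bash

echo '[-0.01,0.01,0.15,0,0,0,0.015,-0.01,0.01,0.35,0,0,0,0.015,-0.01,0.01,0.55,0,0,0,0.015,-0.01,0.01,0.7,0,0,0,0.015,-0.01,0.01,0.79,0,0,0,0.015,-0.01,0.01,0.82,0,0,0,0.015,-0.01,0.01,0.82,0,0,0,0.015,-0.01,0.01,0.82,0,0,0,0.015]' | python3 jog.py 
python3 go.py w 623 -14 123 72
python3 - <<'E'
from workcell import bot
import cv2,pickle
s=bot.snapshot("side");pickle.dump(s,open("s6.pkl","wb"))
cv2.imwrite("pics/s6.png",cv2.cvtColor(cv2.resize(s["image"][120:200,220:300],(560,560),interpolation=cv2.INTER_CUBIC),cv2.COLOR_RGB2BGR))
E
```

```text
time: 17.83
ee_pos: [0.6239, -0.0157, 0.127]
ee_rot: [0.0, 0.809, 0.587, 0.0]
contact_force: [-0.1, -0.9, -2.0]
grip_width: 0.0258
gripper_force: 30.0
shift [ 0.0013 -0.0014  0.004 ] turn [ 0.001  0.    -0.001] F [-0.1 -0.9 -2. ] pos [ 0.6239 -0.0157  0.127 ] q [-0.21  0.41  1.57 -0.    1.16  0.1 ]
```

View pics/s6.png

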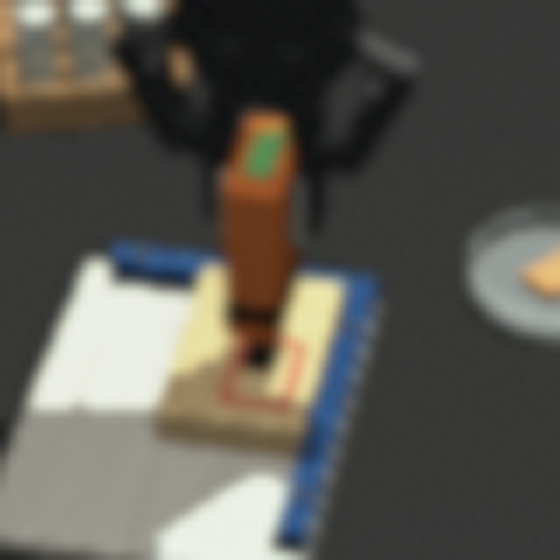

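The probe hangs upright over the frame. Its black foot shows at crop (260,350) and the frame at about (262,372). I've used my picture allowance, so the rest is checked numerically.

```bash
python3 - <<'E'
import pickle;from h import *
np.set_printoptions(precision=1,suppress=True)
s=pickle.load(open("s6.pkl","rb"));im=s["image"]
g=im.max(2)[165:180,250:266];print(g)
m=np.zeros(im.shape[:2],np.uint8);m[168:176,252:264]=(im.max(2)[168:176,252:264]<75)*255
v,u=np.nonzero(m);print(u.min(),u.max(),v.min(),v.max(),u.mean(),v.mean())
print("low edge mid",ray(s,[[u[v>=v.max()-1].mean(),v.max()+.5]],.0436)*1000,"lower-left",ray(s,[[u.min()-.5,v.max()]],.0436)*1000,"lr",ray(s,[[u.max()+.5,v.max()]],.0436)*1000)
E
```

```text
[[226 192 132  78  53  50  47  46  46  75 139 201 230 234 234 234]
 [228 204 155 108  86  80  74  69  67  97 158 212 231 234 234 234]
 [231 219 181 142 118 103  92  87  89 116 172 219 232 234 234 232]
 [231 224 199 168 142 113  88  83  89 125 181 222 230 233 234 229]
 [229 218 191 166 139 101  68  58  74 123 184 222 228 230 232 225]
 [221 199 172 150 120  80  42  33  66 129 192 225 229 230 231 218]
 [191 174 158 142 114  74  41  38  83 150 208 228 231 232 230 204]
 [162 157 152 144 126 101  84  83 120 179 223 231 232 233 228 191]
 [151 151 150 150 144 136 130 134 160 204 228 232 232 233 225 179]
 [148 148 150 153 155 154 154 162 188 220 230 230 231 231 215 161]
 [149 149 151 154 156 157 158 169 194 219 225 225 229 227 196 137]
 [152 150 150 153 155 156 157 163 178 192 198 206 218 214 174 127]
 [155 153 152 153 154 153 152 153 157 162 166 176 187 180 141 129]
 [157 157 157 156 155 155 154 153 154 154 154 159 160 143 118 133]
 [149 154 153 152 151 153 155 158 158 157 157 158 153 127 113 132]]
255 258 169 171 256.6666666666667 170.0
low edge mid [[620.6 -24.5  43.6]] lower-left [[614.4 -21.4  43.6]] lr [[627.4 -22.8  43.6]]
```

The rows are not in the units I measure in: shifts go in units of 100 mm and turns go in units of 0.2 rad. I convert before sending: -0.0005 m is -0.005, 0.0005 m is 0.005.

```bash

echo '[0.005,-0.005,0.04,0,0,0,0.015,0.005,-0.005,0.08,0,0,0,0.015,0.005,-0.005,0.11,0,0,0,0.015,0.005,-0.005,0.12,0,0,0,0.015,0.005,-0.005,0.12,0,0,0,0.015,0.005,-0.005,0.12,0,0,0,0.015,0.005,-0.005,0.12,0,0,0,0.015]' | python3 jog.py|grep -E "pos|contact"
echo '[0,0,0.01,0,0,0,0.015,0,0,0.02,0,0,0,0.015,0,0,0.02,0,0,0,0.015,0,0,0.02,0,0,0,0.015,0,0,0.02,0,0,0,0.015]' | python3 jog.py|grep -E "pos|contact"
echo '[0,0,0.01,0,0,0,0.015,0,0,0.02,0,0,0,0.015,0,0,0.02,0,0,0,0.015,0,0,0.02,0,0,0,0.015,0,0,0.02,0,0,0,0.015]' | python3 jog.py|grep -E "pos|contact"
for i in 1 2 3; do python3 go.py w 623 -14 106.4 72; done
```

```text
ee_pos: [0.6233, -0.0144, 0.1144]
contact_force: [0.1, -0.5, -2.0]
ee_pos: [0.6232, -0.0144, 0.1123]
contact_force: [0.2, -0.5, -1.8]
ee_pos: [0.6233, -0.0144, 0.1105]
contact_force: [-0.5, -0.7, -0.3]
shift [ 0.0003 -0.0004  0.0041] turn [ 0. -0.  0.] F [-0.5 -0.7 -0.3] pos [ 0.6233 -0.0144  0.1105] q [-0.21  0.43  1.58 -0.    1.13  0.1 ]
shift [ 0.0003 -0.0004  0.0041] turn [ 0. -0.  0.] F [-0.5 -0.7 -0.3] pos [ 0.6233 -0.0144  0.1105] q [-0.21  0.43  1.58 -0.    1.13  0.1 ]
shift [ 0.0003 -0.0004  0.0041] turn [ 0. -0.  0.] F [-0.5 -0.7 -0.3] pos [ 0.6233 -0.0144  0.1105] q [-0.21  0.43  1.58 -0.    1.13  0.1 ]
```

```bash

echo '[0,0,0.01,0,0,0,0.015,0,0,0.02,0,0,0,0.015,0,0,0.02,0,0,0,0.015,0,0,0.02,0,0,0,0.015,0,0,0.02,0,0,0,0.015]' | python3 jog.py|grep -E "pos|contact"
echo '[0,0,0.01,0,0,0,0.015,0,0,0.02,0,0,0,0.015,0,0,0.02,0,0,0,0.015,0,0,0.02,0,0,0,0.015,0,0,0.02,0,0,0,0.015,0,0,0.02,0,0,0,0.015]' | python3 jog.py
python3 - <<'E'
import pickle;from h import *
from workcell import bot
np.set_printoptions(precision=1,suppress=True,linewidth=200)
s=bot.snapshot("side");im=s["image"].astype(int)
print(im.max(2)[166:186,248:272]);print("redness");print((im[...,0]-im[...,1])[166:186,248:272])
for uv in ([256,174],[260,170]): print(ray(s,[uv],.028)*1000)
print(np.round(bot.get_state()["contact_force"],1))
E
python3 go.py w 623 -14 106.4 72
```

```text
ee_pos: [0.6233, -0.0144, 0.1084]
contact_force: [0.1, -0.0, 1.0]
time: 20.22
ee_pos: [0.6233, -0.0144, 0.1064]
ee_rot: [0.0, 0.809, 0.588, 0.0]
contact_force: [-0.1, -0.8, 1.1]
grip_width: 0.0259
gripper_force: 30.4
[[232 233 227 195 145 111 103 103 104 105 100  93 106 159 212 231 234 234 225 180 120 117 121 126]
 [233 233 226 188 133  98  94  96  97  98  95  90 115 175 222 233 235 232 216 163 125 122 121 117]
 [233 233 225 181 116  73  68  72  77  82  79  82 123 185 224 231 234 229 198 139 134 134 130 117]
 [233 231 220 172 104  56  44  45  49  54  56  73 130 191 223 230 232 225 182 130 137 138 132 121]
 [229 224 202 158 105  70  58  55  53  51  52  86 148 203 225 231 231 219 166 132 136 135 127 115]
 [212 197 175 144 114  96  88  85  82  79  81 116 177 220 229 232 230 204 147 134 138 135 121 103]
 [180 167 158 144 129 118 107  96  92  89  97 141 197 227 232 233 228 191 133 135 139 137 122  98]
 [159 155 150 147 143 132 112  86  72  73 102 160 210 229 232 233 225 179 132 135 137 132 120  97]
 [155 153 149 147 148 141 114  75  48  53 103 168 211 226 231 231 215 162 132 135 133 121 1
[... 2587 characters left out ...]
-1]
 [ 14  14  14  14  14  15  16  15  15  17  17  18  17  17  16   8  -6 -21 -22 -15  -7  -3  -1   0]
 [ 13  13  13  14  13  13  14  13  15  14  14  15  14  14  11   2 -12 -22 -20 -13  -5  -2  -1  -1]
 [  9  10  11  10  11  11  12  12  13  13  13  13  14  12   6  -6 -19 -23 -20 -11  -5  -2   0  -1]
 [  5   5   6   6   7   8   8   8  10  10  10  11  11   8  -1 -15 -25 -25 -17  -9  -4  -1  -1  -1]
 [  2   3   3   3   3   4   4   5   5   5   5   6   6   2  -8 -23 -33 -32 -20  -7  -3  -1  -1  -1]]
[[619.6 -19.   28. ]]
[[635.   -0.5  28. ]]
[-0.5 -1.1  1.4]
shift [ 0.0003 -0.0004  0.    ] turn [ 0. -0.  0.] F [-0.5 -1.1  1.4] pos [ 0.6233 -0.0144  0.1064] q [-0.21  0.44  1.58 -0.    1.12  0.1 ]
```

```bash
python3 - <<'E'
from h import *
from workcell import bot
s=bot.snapshot("side")
a=ray(s,[[256.3,175.7],[256.6,177.1],[255,174.5],[252.,176],[260.8,175]],.028)*1000
y=np.radians(72);ey=np.array([np.cos(y),np.sin(y)]);ex=np.array([ey[1],-ey[0]])
for p in a: d=p[:2]-[623,-14];print(p[:2].round(1),"jig x,y from mark",(d@ex).round(1),(d@ey).round(1))
E
```

```text
[619.6 -27.5] jig x,y from mark 1.0 -13.9
[619.9 -34.4] jig x,y from mark 3.3 -20.4
[616.  -21.1] jig x,y from mark -4.4 -8.9
[605.5 -27.4] jig x,y from mark -12.5 -18.2
[634.7 -25.7] jig x,y from mark 14.7 -7.5
```

```bash
python3 -c "
from workcell import bot
print(bot.get_state()['contact_force']);print(bot.finish_job())"
```

```text
[ 0.84275774 -0.19906423  1.1142117 ]
the job is handed in; nothing more can be done
None
```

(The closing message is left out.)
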